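Uncouple the drawbar from the tow ball and hold it up

TASK

The tow ball on the bench fixture is to be greased. Pull the coupler's spring latch out sideways by its upright tab as far as it goes, then, holding on by the tab, swing the drawbar up off the ball until the coupler's mouth is at least 50 mm above the top of the ball. Finish there, still gripping the tab and holding it up and still; do not push about the other things on the bench.

Things in the scene. Friction and masses are not known exactly. Their poses are not given: they have to be found in the camera images.
- fixture: Bench fixture, fixed: dark steel base plate 100 (x) x 360 (y) x 12 mm; tow ball at one end, pivot bracket at the other, the drawbar lying between them. Origin: centre of the plate's underside, on the bench. In its frame the ball's centre is at y -120, z 75 mm, the pivot axis (along its x) at y +120, z 75 mm. The latch tab is on its -x side, which roughly faces the robot (yaw -0.4 to 0.5).
- ball_top (a point): Top of the tow ball (50 mm diameter), 100 mm above the bench. Does not move.
- socket_mouth (a point): Centre of the coupler's open mouth, on the drawbar, 240 mm from the pivot axis; when coupled 75 mm above the bench, level with the axis. The coupler is a grey upturned cup, 68 mm across; its top is 109 mm above the bench when coupled.
- pull_tab (a point): Grip point of the latch's upright steel tab: 12 mm thick (fixture's x, the pull direction), 30 mm wide (fixture's y). It lies in the tab's middle, 21 mm below its top; when coupled 105 mm above the bench, at fixture x -86, y -120 mm. 46 mm gap to the coupler for a finger; the rod to the coupler has its top 36 mm below the point. It swings up with the drawbar about the pivot axis.
- latch (a joint): How far the latch is pulled out (m): 0 shut, 0.016 at its stop; it moves to the fixture's -x, away from the coupler. The spring pulls back with 4 N when shut, 8 N at the stop. Below about 0.007 its blade sits under the ball and the drawbar cannot rise; it snaps shut when let go.
- drawbar (a joint): Angle of the drawbar about the pivot (rad): 0 coupled, growing as the coupler end swings up; stop at 0.8. It falls when let go. It weighs about 0.5 to 0.9 kg with its latch, so lifting takes 3 to 5 N at the tab.
- paste_tin: Bystander: round green tin with a pale lid, 69 mm across, 46 mm high, near the ball end of the fixture. Origin: centre of its underside.
- spanner: Bystander: steel spanner 171 mm long, 8 mm thick, lying in front of the fixture. Origin: centre of its underside.
- bolt: Bystander: steel bolt 21 mm wide, 68 mm long, standing on its head behind the fixture. Origin: centre of its underside.
- hammer: Bystander: chipping hammer, 150 x 183 x 23 mm, lying at the left. Origin: centre of its underside.
- masking_tape: Bystander: roll of tape, 100 mm across, 24 mm high, lying at the left. Origin: centre of its underside.

How it is judged:
By the outcome, as a careful person would: the job done as asked, in the order asked, and still so for the second after the job is handed in, while the arm keeps its last pose, push and grip.
It also fails if it takes over 32 s, if anything falls off the work surface, if the arm or the gripper's body presses on something with over 40 N, if the wrist force passes 120 N, or if a joint passes its speed limit or range.

ROBOT

A 6-joint arm with a two-finger parallel gripper is mounted at the origin on a cart in front of the work surface, level with it; the furniture and walls round the work are solid. World frame = base frame: x ahead of the robot, y to its left, z up, the work surface at z = 0. Lengths are in m, angles in rad, forces in N, time in s.
With the tool pointing down it reaches from about 0.35 to 0.85 m from the base axis. Payload 8.1 kg.
Tool frame: the origin (TCP) lies between the finger pads; the fingertips stand 11 mm ahead of it and the grasp point (between the pads) lies 8 mm behind it (robot.tips_ahead is the distance from the TCP to the fingertips, in m); z points along the fingers, y is the line along which they close (so a half turn about z gives the same grasp; the last joint's range is limited). The gripper opens to 93 mm and grips with 3 to 60 N. Pads are 15 mm wide; open, the fingers measure 128 mm over their backs; the gripper's body (75 mm by 188 mm) begins 65 mm behind the grasp point.
Start: joints at [1.072, 0.13, 1.488, -0, 1.523, -0.085], TCP at [0.241, 0.549, 0.23] pointing down, gripper open.
Joint ranges: [-2.96, 2.96], [-0.89, 2.26], [0.02, 2.5], [-1.34, 4.48], [0, 2.73], [-2.66, 2.66]. Speed limits (rad/s): [2.39, 2.39, 2.79, 3.14, 3.14, 3.14].

INTERFACE

Orientations are given as a rotation vector (axis times angle).
In Python, from plant import robot gives the robot as it stands. The module is installed in compiled form; this text tells all that it offers.
- The arm moves only by the tool move_arm, never from a script. Its argument "deltas" is one flat list of numbers, 7 for each row, row after row: the shift along the tool's x, y, z in m, then the turn, a rotation vector about the tool's x, y, z in rad, then the opening, from 0 (shut) to 1 (fully open). A call has 1 to 12 rows; each row is the pose to reach, as a shift and turn from the pose commanded when the call began, along the tool's axes at that moment; what a row does not reach only later rows make up. A row lasts 1/8 s, in which the tool goes at most 62.5 mm and 10.7 degrees, less where a joint would pass 70% of its speed; a pose out of reach is approached as far as the arm can. A call with a gripper value outside its range is refused whole. The fingers move at their own pace and stop on an object; "squeeze" is the grip in N (left out, the last holds). Time passes only in rows, so rows that repeat a pose let the fingers close. It gives the time, the measured TCP pose, the force, the opening and the grip force at its end, in the units of the state.
- robot.read_state(): the state, without advancing time (a new reading comes with each control period).
- robot.read_camera(name): name is "scene" or "top"; returns (picture, depth): 384x512x3 uint8, red, green, blue; 384x512 float32, m along the optical axis (not along the pixel's ray), 0 where there is no reading.
- robot.camera_model(name): a dict with "K" (3x3 intrinsics, pixels), "R" (3x3) and "t" (3): a world point X has camera coordinates R X + t. Camera axes: x right, y down, z forward; pixel columns grow to the right and rows downward; lengths in m; the calibration is good to about 2 mm. A picture is of the moment at which its call begins. camera_model takes no time and is no camera call.
- robot.close_job(): hands the job in; it is judged then, once.
Trained networks look in the newest picture that a camera, given by its name, has taken for a name from the list of things; names that differ only in an ending like _2 or _b are one class to them, and where a whole thing is asked for, a point or a joint stands for the part that bears it (a point fixed in the world has none). Each returns a list of dicts, best first, with "confidence" (0 to 1); they miss things now and then, are a little off and sometimes report something else, mostly with a low value. They report only what shows in the picture. A call takes as long as a camera call.
- robot.recognise(camera, label): "uv" ([column, row] in pixels, amid what is visible of it).
The state is a dict: "t": time; "q": joint angles; "dq": joint speeds; "joint_torque": joint torques, N m; "tool_pos": TCP position; "orientation": TCP orientation; "force": force on the tool from outside, world axes, zero at the start; "wrist_torque": the same for the moment, N m; "opening": finger opening in m; "gripper_force": force on a finger pad.
Only numpy, scipy, OpenCV 4.12 (cv2) and the standard library are available. Lean on these libraries where they do the work, as an engineer would, in place of code of your own. Each camera call takes 0.05 s, during which the arm holds its last target. There are 200 camera calls.

## Working session

There is one attempt and no reset: what is moved stays moved. The work goes in short steps, Python scripts to look and compute and a tool call to move; the robot and the scene stay as the last step left them, time stands still between calls to the robot, and variables do not carry over. Pictures are saved under pics/ and viewed, at most 10 in all, crops included, and the job is handed in when it is done.

Besides the shell and the picture viewer there is one more tool, called after "Request:" as name(argument=value, ...) on one line, values as JSON. move_arm: Moves the arm, as the interface text tells. Its arguments: {"type":"object","properties":{"deltas":{"type":"array","items":{"type":"number"}},"squeeze":{"type":"number"}},"required":["deltas"]}

```bash
mkdir -p pics; cat > h.py <<'E'
from plant import robot
import numpy as np, cv2
def cam(n):
    m=robot.camera_model(n); return np.array(m["K"]),np.array(m["R"]),np.array(m["t"])
def back(n,uv,d):
    K,R,t=cam(n); c=np.linalg.inv(K)@[uv[0],uv[1],1]*d
    return R.T@(c-t)
def cloud(n,D):
    K,R,t=cam(n); v,u=np.mgrid[:384,:512]
    c=np.stack([(u-K[0,2])/K[0,0]*D,(v-K[1,2])/K[1,1]*D,D],-1)
    return (c-t)@R
def proj(n,X):
    K,R,t=cam(n); c=K@(R@np.array(X)+t); return c[:2]/c[2]
E
python3 - <<'E'
from h import *
for n in ["scene","top"]:
    p,D=robot.read_camera(n); cv2.imwrite(f"pics/{n}0.png",p[...,::-1]); np.save(n+"D.npy",D)
    K,R,t=cam(n); print(n,K[0,0],-R.T@t)
    for l in ["pull_tab","socket_mouth","fixture","paste_tin","spanner","hammer","masking_tape","bolt"]:
        for r in robot.recognise(n,l)[:2]:
            u,v=r["uv"]; d=D[int(v),int(u)]
            print(l,np.round(r["uv"],0),round(r["confidence"],2),np.round(back(n,(u,v),d),3) if d>0 else None)
print(robot.read_state())
E
```

```text
scene 441.4947205176498 [-0.00752712 -1.00636495  0.72789475]
pull_tab [271. 244.] 0.78 [ 0.544 -0.061 -0.   ]
socket_mouth [288. 233.] 0.67 [ 0.559 -0.125  0.07 ]
fixture [286. 242.] 0.85 [ 0.52  -0.177  0.083]
fixture [270. 246.] 0.24 [ 0.47  -0.18   0.089]
paste_tin [308. 288.] 0.58 [ 0.495 -0.322  0.045]
spanner [251. 239.] 0.56 [ 0.504 -0.011  0.001]
hammer [197. 193.] 0.65 [0.46  0.32  0.019]
hammer [253. 234.] 0.64 [0.517 0.001 0.008]
masking_tape [287. 242.] 0.62 [ 0.528 -0.17   0.078]
top 435.02577410723273 [0.38233649 0.05152805 1.11645246]
pull_tab [345. 238.] 0.73 [ 0.476 -0.153  0.125]
socket_mouth [328. 196.] 0.65 [ 0.576 -0.119  0.096]
fixture [309. 199.] 0.92 [ 0.572 -0.077  0.071]
paste_tin [392. 229.] 0.96 [ 0.506 -0.286  0.044]
paste_tin [330. 196.] 0.56 [ 0.577 -0.126  0.095]
spanner [286. 228.] 0.93 [ 0.509 -0.025  0.009]
hammer [141. 247.] 0.89 [0.453 0.339 0.018]
masking_tape [136. 165.] 0.67 [0.668 0.369 0.007]
bolt [326. 173.] 0.51 [ 0.648 -0.127  0.032]
bolt [310. 198.] 0.34 None
{'t': 0.9, 'q': array([ 1.07161558e+00,  1.30375270e-01,  1.48818160e+00, -4.93167521e-05,
        1.52300151e+00, -8.53552772e-02]), 'dq': array([ 0.00154674,  0.00091762,  0.00011114,  0.00028326, -0.00158596,
       -0.00066964]), 'joint_torque': array([ 2.95736201e-03, -5.59743047e+01, -4.92069519e+01,  7.71066220e-02,
        2.20413459e-02, -1.42968867e-05]), 'tool_pos': array([0.24124661, 0.54937733, 0.22966012]), 'orientation': array([6.45391787e-01, 3.07452686e+00, 2.92623131e-05]), 'force': array([ 0.56566551,  0.4785342 , -0.00696587]), 'wrist_torque': array([-0.00675339,  0.0346976 , -0.00713965]), 'gripper_force': 0.0, 'opening': 0.09289633749366026}
```

```bash
python3 - <<'E'
from h import *
a=cv2.imread("pics/top0.png")[140:290,240:440]; b=cv2.imread("pics/scene0.png")[170:320,180:380]
cv2.imwrite("pics/c1.png",np.vstack([cv2.resize(a,(400,300),interpolation=cv2.INTER_CUBIC),cv2.resize(b,(400,300),interpolation=cv2.INTER_CUBIC)]))
for n in ["top","scene"]:
    D=np.load(n+"D.npy"); P=cloud(n,D); m=(D>0)&(abs(P[...,0]-.476)<.05)&(abs(P[...,1]+.153)<.06)&(P[...,2]>.09)
    v,u=np.nonzero(m); q=P[m]
    for a in np.c_[u,v,np.round(q,3)]: print(n,*a)  if len(q)<60 else None
    print(len(q),q.mean(0))
E
```

```text
134 [ 0.48508441 -0.16731166  0.11323899]
133 [ 0.48391534 -0.17830108  0.10845923]
```

View pics/c1.png

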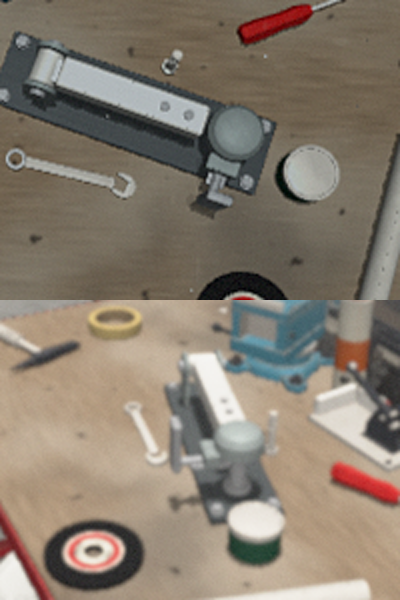

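The top view shows the coupler at about (358,206), the tab at about (348,237), and the paste tin at (394,227). In the scene view the tab is at about (268,242). The fixture is turned so that the pivot is the farther end.

```bash
python3 - <<'E'
from h import *
D=np.load("topD.npy"); P=cloud("top",D)
# plate
m=(D>0)&(P[...,2]>.006)&(P[...,2]<.02)&(P[...,0]>.4)&(P[...,0]<.75)&(P[...,1]>-.26)&(P[...,1]<.2)
n,l,s,c=cv2.connectedComponentsWithStats(m.astype('uint8'));print(s[:, [0,1,2,3,4]][np.argsort(-s[:,4])[:4]])
z=P[...,2]
f=(D>0)&(z>.006)&(P[...,0]>.4)&(P[...,0]<.75)&(P[...,1]>-.24)&(P[...,1]<.2)
n,l,s,c=cv2.connectedComponentsWithStats(f.astype('uint8'));k=1+np.argmax(s[1:,4]);q=P[l==k]
q=q[q[:,2]<.02]
print("rect",cv2.minAreaRect(q[:,:2].astype('float32')))
# coupler top
m=(D>0)&(z>.097)&(z<.125)&(abs(P[...,0]-.53)<.12)&(abs(P[...,1]+.17)<.1)
n,l,s,c=cv2.connectedComponentsWithStats(m.astype('uint8'))
for k in range(1,n):
    q=P[l==k]; print(s[k],c[k],q.mean(0),q.min(0),q.max(0)); 
    if len(q)>4: print(cv2.minAreaRect(q[:,:2].astype('float32')))
D=np.load("sceneD.npy"); P=cloud("scene",D);z=P[...,2]
m=(D>0)&(z>.082)&(z<.14)&(abs(P[...,0]-.5)<.12)&(abs(P[...,1]+.17)<.1)
n,l,s,c=cv2.connectedComponentsWithStats(m.astype('uint8'))
print("scene")
for k in range(1,n):
    q=P[l==k]; print(s[k],c[k],q.mean(0),q.min(0),q.max(0))
E
```

```text
[[     0      0    512    384 193518]
 [   235    156    111     74   2022]
 [   274    165     79     40    326]
 [   352    199     26     39    310]]
rect ((0.592934787273407, -0.07635456323623657), (0.3598693609237671, 0.10043187439441681), 71.15020751953125)
[308 183   1   1   1] [308. 183.] [ 0.60745461 -0.07208551  0.09774115] [ 0.60745461 -0.07208551  0.09774115] [ 0.60745461 -0.07208551  0.09774115]
[308 184   8   5  15] [312.2 185.6] [ 0.60119051 -0.08205904  0.09815747] [ 0.59525866 -0.08883925  0.09710004] [ 0.60510334 -0.07200214  0.10014778]
((0.6016673445701599, -0.08092646300792694), (0.017330767586827278, 0.008516127243638039), 70.40351867675781)
[308 187   2   2   3] [308.33333333 187.33333333] [ 0.5969654  -0.07290429  0.09725571] [ 0.59527952 -0.07453077  0.09702491] [ 0.59785947 -0.07207688  0.09745188]
[317 186   1   1   1] [317. 186.] [ 0.60063774 -0.0936707   0.09720269] [ 0.60063774 -0.0936707   0.09720269] [ 0.60063774 -0.0936707   0.09720269]
[310 186  19  15  91] [320.01098901 193.18681319] [ 0.58300324 -0.10053705  0.09847172] [ 0.56657305 -0.11977254  0.
[... 4144 characters left out ...]
018  0.09828797] [ 0.50516159 -0.22814593  0.08201512] [ 0.6117378  -0.07012974  0.11166097]
[283 214   1   1   1] [283. 214.] [ 0.57555735 -0.07062709  0.09976744] [ 0.57555735 -0.07062709  0.09976744] [ 0.57555735 -0.07062709  0.09976744]
[265 228   6  21 112] [267.50892857 237.83035714] [ 0.46808431 -0.17163342  0.10877727] [ 0.46244377 -0.1806168   0.08200206] [ 0.48012101 -0.14971132  0.12820375]
[283 240   1   1   1] [283. 240.] [ 0.51952196 -0.16484425  0.08262047] [ 0.51952196 -0.16484425  0.08262047] [ 0.51952196 -0.16484425  0.08262047]
[284 247   1   1   1] [284. 247.] [ 0.5046223  -0.19466882  0.08275746] [ 0.5046223  -0.19466882  0.08275746] [ 0.5046223  -0.19466882  0.08275746]
```

```bash
cat >> h.py <<'E'
from scipy.spatial.transform import Rotation as Ro
yaw=-0.329; F=Ro.from_euler('z',yaw).as_matrix(); xh,yh=F[:,0],F[:,1]
C=np.array([.593,-.0765,0])
TAB=np.array([-.086,-.12,.105])
def tcp(th=0,pull=0,up=0,off=(0,0,0)):
    "tool pose: grasp point at tab for drawbar angle th, latch pull, raised by up"
    Rx=Ro.from_euler('x',-th).as_matrix()
    piv=np.array([0,.12,.075])
    g=piv+Rx@(TAB+np.array(off)-[pull,0,0]-piv)+[0,0,up]
    R0=np.c_[[0,1,0],[1,0,0],[0,0,-1]]   # tool x=fix y, y=fix x, z=down
    R=F@Rx@R0
    return C+F@g+R@[0,0,.008],R
def delta(p,R,p0,R0):
    return np.round(np.r_[R0.T@(p-p0),Ro.from_matrix(R0.T@R).as_rotvec()],4)
def cur():
    s=robot.read_state(); return np.array(s["tool_pos"]),Ro.from_rotvec(s["orientation"]).as_matrix(),s
E
python3 - <<'E'
from h import *
p,R=tcp(up=.12); print(p,R,np.linalg.det(R)); p0,R0,s=cur(); print(delta(p,R,p0,R0))
E
```

```text
[ 0.47284091 -0.16227758  0.217     ] [[ 0.32309682  0.94636591  0.        ]
 [ 0.94636591 -0.32309682  0.        ]
 [ 0.          0.         -1.        ]] 0.9999999999999997
[-4.982e-01 -5.585e-01  1.270e-02  1.000e-04  0.000e+00  1.486e+00]
```

Request:
move_arm(deltas=[-0.498,-0.5585,0.0127,0,0,1.486,0.43,-0.498,-0.5585,0.0127,0,0,1.486,0.43,-0.498,-0.5585,0.0127,0,0,1.486,0.43,-0.498,-0.5585,0.0127,0,0,1.486,0.43,-0.498,-0.5585,0.0127,0,0,1.486,0.43,-0.498,-0.5585,0.0127,0,0,1.486,0.43,-0.498,-0.5585,0.0127,0,0,1.486,0.43,-0.498,-0.5585,0.0127,0,0,1.486,0.43,-0.498,-0.5585,0.0127,0,0,1.486,0.43,-0.498,-0.5585,0.0127,0,0,1.486,0.43,-0.498,-0.5585,0.0127,0,0,1.486,0.43,-0.498,-0.5585,0.0127,0,0,1.486,0.43], squeeze=40)

```text
t: 2.4
tool_pos: [0.473, -0.1645, 0.2172]
orientation: [2.555, 1.827, 0.001]
force: [1.8, 0.1, 0.6]
opening: 0.0404
gripper_force: 0.0
```

Request:
move_arm(deltas=[0,0,0.04,0,0,0,0.43,0,0,0.07,0,0,0,0.43,0,0,0.07,0,0,0,0.43])

```text
t: 2.78
tool_pos: [0.4707, -0.1616, 0.1443]
orientation: [-2.552, -1.824, 0.004]
force: [-0.7, 0.1, 1.1]
opening: 0.0403
gripper_force: 0.0
```

```bash
python3 - <<'E'
from h import *
p0,R0,s=cur(); p,R=tcp(); print(p0,delta(p,R,p0,R0))
P,D=robot.read_camera("scene"); c=cv2.resize(P[150:290,200:360,::-1],(640,560),interpolation=cv2.INTER_CUBIC)
for X in [C+F@TAB, C+F@(TAB+[0,0,.021]), C+F@np.array([0,-.12,.109])]:
    u=(proj("scene",X)-[200,150])*4+2; cv2.circle(c,tuple(int(i) for i in u),3,(0,0,255),-1)
cv2.imwrite("pics/c2.png",c)
E
```

```text
[ 0.47065118 -0.16156664  0.14428618] [ 0.      0.0026  0.0473 -0.0055 -0.0006 -0.0005]
```

View pics/c2.png

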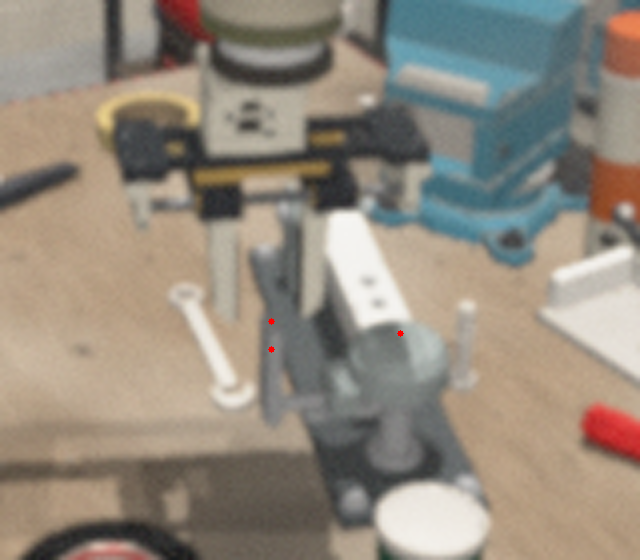

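The fingers, at about (227,310) and (312,310), straddle the tab (271,320–415). The projected tab point lies on the tab, so I'll go down and close.

Request:
move_arm(deltas=[0,0,0.02,0,0,0,0.43,0,0,0.04,0,0,0,0.43,0,0,0.049,0,0,0,0.43,0,0,0.049,0,0,0,0.43,0,0,0.049,0,0,0,0.0,0,0,0.049,0,0,0,0.0,0,0,0.049,0,0,0,0.0,0,0,0.049,0,0,0,0.0,0,0,0.049,0,0,0,0.0], squeeze=40)

```text
t: 3.95
tool_pos: [0.4733, -0.1625, 0.0984]
orientation: [2.554, 1.827, 0.001]
force: [4.1, -0.5, -0.4]
opening: 0.0116
gripper_force: 40.0
```

Gripped the 12 mm tab. Now I'll pull along tool -y.

Request:
move_arm(deltas=[0,-0.004,0,0,0,0,0,0,-0.008,0,0,0,0,0,0,-0.012,0,0,0,0,0,0,-0.014,0,0,0,0,0,0,-0.014,0,0,0,0,0])

```text
t: 4.58
tool_pos: [0.4601, -0.1579, 0.0984]
orientation: [2.554, 1.827, 0.002]
force: [6.8, -2.3, -1.9]
opening: 0.0118
gripper_force: 40.0
```

Request:
move_arm(deltas=[0,-0.001,0,0,0,0,0,0,-0.002,0,0,0,0,0,0,-0.002,0,0,0,0,0,0,-0.003,0,0,0,0,0,0,-0.003,0,0,0,0,0])

```text
t: 5.2
tool_pos: [0.4586, -0.1574, 0.0989]
orientation: [2.552, 1.825, 0.005]
force: [14.0, -3.8, -3.2]
opening: 0.0117
gripper_force: 40.0
```

The force of about 14 N is above the 8 N spring force, so the latch is at its stop. Now I'll compute the swing.

```bash
python3 - <<'E'
from h import *
p0,R0,s=cur(); piv=C+F@np.array([0,.12,.075])
for th in [.03,.06,.1,.14,.18,.22,.26,.3,.34,.38,.4]:
    T=F@Ro.from_euler('x',-th).as_matrix()@F.T
    print(th,delta(piv+T@(p0-piv),T@R0,p0,R0), .24*np.sin(th)-.025)
E
```

```text
0.03 [ 0.0008  0.     -0.0072 -0.     -0.03   -0.0002] -0.017801079951401042
0.06 [ 0.0019  0.0001 -0.0143 -0.     -0.06   -0.0003] -0.010608638444933299
0.1 [ 0.0036  0.0001 -0.0238 -0.     -0.1    -0.0005] -0.0010399800047612463
0.14 [ 0.0057  0.0002 -0.0333 -0.     -0.14   -0.0007] 0.008490347514616754
0.18 [ 0.0082  0.0002 -0.0426 -0.     -0.18   -0.0009] 0.0179670976221978
0.22 [ 0.011   0.0003 -0.0518 -0.     -0.22   -0.0012] 0.027375109539408637
0.26 [ 0.0142  0.0003 -0.0609 -0.     -0.26   -0.0014] 0.036699332454117224
0.3 [ 0.0178  0.0004 -0.0699 -0.     -0.3    -0.0016] 0.045924849598721486
0.34 [ 0.0217  0.0004 -0.0787 -0.     -0.34   -0.0018] 0.05503690211379545
0.38 [ 0.026   0.0005 -0.0873 -0.     -0.38   -0.002 ] 0.06402091265911583
0.4 [ 0.0283  0.0005 -0.0916 -0.     -0.4    -0.0021] 0.06846040215407612
```

Request:
move_arm(deltas=[0.0004,0,-0.0036,0,-0.015,0,0,0.0008,0,-0.0072,0,-0.03,0,0,0.0019,0,-0.0143,0,-0.06,0,0,0.0019,0,-0.0143,0,-0.06,0,0])

```text
t: 5.7
tool_pos: [0.4592, -0.1555, 0.1135]
orientation: [2.521, 1.805, -0.072]
force: [13.3, -4.8, -4.3]
opening: 0.0118
gripper_force: 40.0
```

Request:
move_arm(deltas=[0.0008,0,-0.0072,0,-0.03,0,0,0.0019,0,-0.0143,0,-0.06,0,0,0.0036,0,-0.0238,0,-0.1,0,0,0.0057,0,-0.0333,0,-0.14,0,0,0.0082,0,-0.0426,0,-0.18,0,0,0.011,0,-0.0518,0,-0.22,0,0,0.0142,0,-0.0609,0,-0.26,0,0,0.0178,0,-0.0699,0,-0.3,0,0,0.0197,0,-0.0743,0,-0.32,0,0,0.0197,0,-0.0743,0,-0.32,0,0,0.0197,0,-0.0743,0,-0.32,0,0])

```text
t: 7.08
tool_pos: [0.467, -0.1328, 0.1859]
orientation: [2.344, 1.678, -0.447]
force: [15.2, -6.3, -4.4]
opening: 0.0117
gripper_force: 40.0
```

```bash
python3 - <<'E'
from h import *
p0,R0,s=cur(); print(s["t"],p0,s["force"],s["dq"].round(3),s["opening"])
piv=C+F@np.array([0,.12,.075])
ax=R0@[0,0,1]; print("tilt",np.arccos(-ax[2]))
g=F.T@(p0-R0@[0,0,.008]-piv); print("g",g,"th",np.arctan2(g[2],-g[1])-np.arctan2(.0315,.24))
P,D=robot.read_camera("scene"); c=cv2.resize(P[150:290,200:360,::-1],(640,560),interpolation=cv2.INTER_CUBIC); cv2.imwrite("pics/c3.png",c)
Q=cloud("scene",D); th=.38
mid=piv+F@Ro.from_euler('x',-th).as_matrix()@np.array([0,-.24,.034]); print("expected cup top",mid)
m=(D>0)&(np.hypot(Q[...,0]-mid[0],Q[...,1]-mid[1])<.015); print("measured z there",np.percentile(Q[m][:,2],[50,90]))
E
```

```text
7.075 [ 0.4669836  -0.13281267  0.18592423] [15.22349175 -6.25288922 -4.40768936] [-0.003  0.001  0.002  0.004 -0.002  0.   ] 0.011665825538629599
tilt 0.38015863983797055
g [-0.10110496 -0.21103964  0.11835308] th 0.38060046250114477
expected cup top [ 0.56383463 -0.16192676  0.19559551]
measured z there [0.19336432 0.29775589]
```

View pics/c3.png

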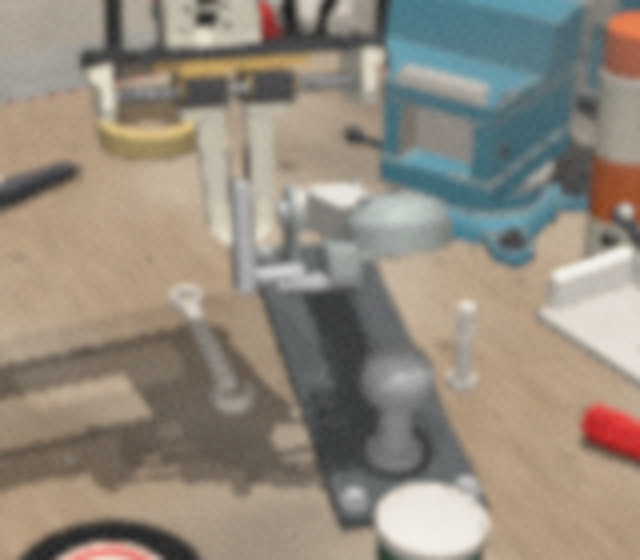

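The drawbar is up about 0.38 rad, which puts the mouth about 64 mm above the ball top. The coupler at (400,220) is clear of the bare ball at (395,380), the tab at (243,230) is still gripped, and the bystanders haven't moved. Handing in.

```bash
python3 -c "
from plant import robot
print(robot.close_job())"
```

```text
the job is handed in; nothing more can be done
None
```

The job is handed in: the latch is pulled out to its stop, and the drawbar is swung up about 0.38 rad with the coupler's mouth about 64 mm above the ball top, held still by the gripped tab with nothing else on the bench disturbed.

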